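# Flip the job flags of the finished pieces

## Robot

A 6-joint arm with a two-finger parallel gripper is mounted at the origin on a cart in front of the work surface, level with it; the furniture and walls round the work are solid. World frame = base frame: x ahead of the robot, y to its left, z up, the work surface at z = 0. Lengths are in m, angles in rad, forces in N, time in s.
With the tool pointing down it reaches from about 0.325 to 0.775 m from the base axis. Payload 9.3 kg.
Tool frame: the origin (TCP) lies at the very end of the fingers, on their centre line; the grasp point (between the pads) lies behind it (ctrl.grasp_offset is the z of the grasp point in the tool frame, in m); z points along the fingers, y is the line along which they close (so a half turn about z gives the same grasp; the last joint's range is limited). The gripper opens to 85 mm and grips with 20 to 120 N. Pads are 22 mm wide; open, the fingers measure 114 mm over their backs; the gripper's body (76 mm by 85 mm) begins 54 mm behind the grasp point. The pads swing forward as they close: fully open they stand 13 mm farther back than shut.
Start: joints at [-1.275, 0.259, 0.021, 1.334, 0, 1.418], TCP at [0.239, -0.496, 0.231] pointing down, gripper open.
Joint ranges: [-3.04, 3.04], [-0.91, 1.82], [-1.04, 1.36], [-1.92, 1.95], [-1.52, 1.45], [-3.14, 3.14]. Speed limits (rad/s): [2.22, 2.22, 2.79, 3.14, 3.14, 3.14].

## Interface

Orientations are given as [roll, pitch, yaw] about the fixed x, y, z axes, in that order (R = Rz(yaw) Ry(pitch) Rx(roll)).
In Python, from station import ctrl gives the robot as it stands. The module is installed in compiled form; this text tells all that it offers. Calls block until the motion is done:
- ctrl.reach(position, orientation): joint-space move of the TCP to a pose.
- ctrl.movel(position, velocity=0.15, frame=None, stop_force=None): straight line of the TCP; frame=None keeps the orientation; velocity is the mean speed in m/s. With stop_force (N) it stops when the force on the tool has changed by that much, and returns True; else False.
- ctrl.set_joints(angles): joint-space move.
- ctrl.move_gripper(opening, grasp_force=None): finger opening in m; grasp_force is the grip in N (None keeps the last); returns when the fingers have stopped.
- ctrl.dwell(seconds).
- ctrl.inverse_kinematics(position, orientation): joint angles nearest the present ones, or None.
- ctrl.get_obs(): the state.
- ctrl.grab_frame(name): name is "scene" or "side" or "wrist"; returns (picture, depth): 384x512x3 uint8, red, green, blue; 384x512 float32, m along the optical axis (not along the pixel's ray), 0 where there is no reading.
- ctrl.calibration(name): a dict with "fx", "fy", "cx", "cy" (pixels), "R" (3x3) and "t" (3): a world point X has camera coordinates R X + t. Camera axes: x right, y down, z forward; pixel columns grow to the right and rows downward; lengths in m; the calibration is good to about 2 mm. A picture is of the moment at which its call begins: read the wrist's pose just before it. calibration takes no time and is no camera call; for the wrist camera it gives the pose at the moment of the call.
A pose or a line that the arm cannot do raises ctrl.PlanningError and nothing moves.
- ctrl.job_done(): hands the job in; it is judged then, once.
Trained networks look in the newest picture that a camera, given by its name, has taken for a name from the list of things; names that differ only in an ending like _2 or _b are one class to them, and where a whole thing is asked for, a point or a joint stands for the part that bears it (a point fixed in the world has none). Each returns a list of dicts, best first, with "confidence" (0 to 1); they miss things now and then, are a little off and sometimes report something else, mostly with a low value. They report only what shows in the picture. A call takes as long as a camera call. They do not tell look-alikes from the thing itself.
- ctrl.find_in(camera, query): "box" ([centre column, centre row, width, height] in pixels, round what is visible of it).
- ctrl.trace(camera, query): "region" (384x512 bool, what is visible of it) and "box" ([centre column, centre row, width, height] in pixels, round what is visible of it).
The state is a dict: "time_s": time; "qpos": joint angles; "qvel": joint speeds; "joint_efforts": joint torques, N m; "position": TCP position; "tool_rot": TCP orientation; "ft_force": force on the tool from outside, world axes, zero at the start; "ft_torque": the same for the moment, N m; "grip_width": finger opening in m; "grip_force": force on a finger pad.
Only numpy, scipy, OpenCV 4.12 (cv2) and the standard library are available. Lean on these libraries where they do the work, as an engineer would, in place of code of your own. Each camera call takes 0.05 s, during which the arm holds its last target. There are 200 camera calls.

## Task

The tall wooden block and the small grey metal block in the job rack are finished; the wax block is not. With the fingertips only, push up the flag in line with each of the two finished pieces and flip it right over the axle, so that it lies flat on the far side and shows its ring, and leave the wax block's flag lying as it is. Grip and lift nothing, push the flags gently, and do not shift the workpieces or the things lying about.

Things in the scene. Friction and masses are not known exactly. Their poses are not given: they have to be found in the camera images.
- job_rack: job rack, screwed to the desk. Wooden base board, top at 10 mm, x -35 to +131, y -118 to +118 mm; steel axle along y, 85 mm above the desk, on four posts (6 mm thick, 22 deep, 96 high) at y = -108, -36, 36, 108; three equal flags between them. Pockets with 6 mm rims, centred at x = +105 in line with each flag, hold one piece each. Origin on the desk below mid-axle; x away from the robot, y left
- flag_left (a joint): angle (rad) of the left flag, an aluminium plate 54 wide, 66 long, 4 thick (mm), 50 g. 0: level on the robot's side, raised bar on top; grows as the free edge goes up; 1.57 upright; 3.14 (stop): level on the far side, raised ring on top. It swings loosely, no spring: past upright it falls to the far side, before that it falls back. Free space under it down to the board
- flag_left_pivot (a point): point on the axle at the middle of the left flag (rack y = +72 mm), 85 mm above the desk; axes as the rack's; fixed to the rack
- flag_left_edge (a point): middle of the rolled free edge (6 mm thick) of the left flag, 66 mm from the axle; at the start it overhangs on the robot's side, 85 mm above the desk, 31 mm past the board's front edge
- flag_middle (a joint): angle (rad) of the middle flag, an aluminium plate 54 wide, 66 long, 4 thick (mm), 50 g. 0: level on the robot's side, raised bar on top; grows as the free edge goes up; 1.57 upright; 3.14 (stop): level on the far side, raised ring on top. It swings loosely, no spring: past upright it falls to the far side, before that it falls back. Free space under it down to the board
- flag_middle_pivot (a point): point on the axle at the middle of the middle flag (rack y = 0 mm), 85 mm above the desk; axes as the rack's; fixed to the rack
- flag_middle_edge (a point): middle of the rolled free edge (6 mm thick) of the middle flag, 66 mm from the axle; at the start it overhangs on the robot's side, 85 mm above the desk, 31 mm past the board's front edge
- flag_right (a joint): angle (rad) of the right flag, an aluminium plate 54 wide, 66 long, 4 thick (mm), 50 g. 0: level on the robot's side, raised bar on top; grows as the free edge goes up; 1.57 upright; 3.14 (stop): level on the far side, raised ring on top. It swings loosely, no spring: past upright it falls to the far side, before that it falls back. Free space under it down to the board
- flag_right_pivot (a point): point on the axle at the middle of the right flag (rack y = -72 mm), 85 mm above the desk; axes as the rack's; fixed to the rack
- flag_right_edge (a point): middle of the rolled free edge (6 mm thick) of the right flag, 66 mm from the axle; at the start it overhangs on the robot's side, 85 mm above the desk, 31 mm past the board's front edge
- wood_block_centre (a point): centre of the tall brown wooden block (29 x 46 x 66 mm, standing 66 mm high), loose in one pocket
- metal_block_centre (a point): centre of the small light grey metal block with a groove in its top (22 x 36 x 15 mm), loose in one pocket
- wax_block_centre (a point): centre of the low orange-brown wax block (30 x 56 x 22 mm, 22 mm high), loose in one pocket
- leather_case: bystander: black leather case standing at the right of the work, 360 x 112 mm, 212 mm high (handle above); origin under its centre, axes as the world's. Just to its right an upright wooden panel, 290 mm high, 20 mm thick, runs away from the robot (x from 0.38 m on, y about -0.01 m): reach over both
- sanding_block: bystander: wooden sanding block 24 x 98 x 17 mm lying in front of the rack, below the flags; origin under its centre
- tape_roll: bystander: small roll of tape, 46 mm across, 18 mm high, lying right in front of the rack; origin under its centre
Mind the look-alikes: they are no part of the job. What is shaped like the part that bears wax_block_centre but green is not meant.

How it is judged:
At the end, for the whole second after the job is handed in: the two flags in line with the wooden and the metal block lie on the far side (above 3.0 rad), the flag in line with the wax block still lies on the near side (below 0.12 rad), workpieces within 25 mm of where they stood, the wooden block upright (within 0.2 rad) (((y of wax_block_centre in the frame of job_rack above 0.036 m and value of joint flag_left below 0.12 rad) or (not (y of wax_block_centre in the frame of job_rack above 0.036 m) and value of joint flag_left above 3 rad)) and ((y of wax_block_centre in the frame of job_rack between -0.036 and 0.036 m and value of joint flag_middle below 0.12 rad) or (not (y of wax_block_centre in the frame of job_rack between -0.036 and 0.036 m) and value of joint flag_middle above 3 rad)) and ((y of wax_block_centre in the frame of job_rack below -0.036 m and value of joint flag_right below 0.12 rad) or (not (y of wax_block_centre in the frame of job_rack below -0.036 m) and value of joint flag_right above 3 rad)) and distance of each of wood_block_centre, metal_block_centre, wax_block_centre from where it was at the start of the episode below 0.025 m and angle between wood_block_centre's own z axis and vertical below 0.2 rad); the robot touches nothing.
It fails at once if the flag in line with the low wax block is raised ((y of wax_block_centre in the frame of job_rack above 0.036 m and value of joint flag_left above 0.5 rad) or (y of wax_block_centre in the frame of job_rack between -0.036 and 0.036 m and value of joint flag_middle above 0.5 rad) or (y of wax_block_centre in the frame of job_rack below -0.036 m and value of joint flag_right above 0.5 rad)).
It fails at once if a flag or the rack is gripped or forced (fingers press on it with more than 20 N) (contact force between the fingers and job_rack above 20 N).
It fails at once if a workpiece is shifted, lifted or knocked over (distance of any of wood_block_centre, metal_block_centre, wax_block_centre from where it was at the start of the episode above 0.025 m or height (world z) of wood_block_centre above 0.057 m or height (world z) of metal_block_centre above 0.032 m or height (world z) of wax_block_centre above 0.035 m or angle between wood_block_centre's own z axis and vertical above 0.3 rad).
It fails at once if a loose thing beside the rack is shifted or lifted (distance of any of sanding_block, tape_roll from where it was at the start of the episode above 0.025 m or height (world z) of any of sanding_block, tape_roll above 0.014 m).
It also fails if it takes over 54 s, if anything falls off the work surface, if the arm or the gripper's body presses on something with over 40 N, if the wrist force passes 120 N, or if a joint passes its speed limit or range.

## Working session

There is one attempt and no reset: what is moved stays moved. The work goes in short steps, each a Python script; the robot and the scene stay as the last script left them, time stands still between calls to the robot, and variables do not carry over. Pictures are saved under pics/ and viewed, at most 10 in all, crops included, and the job is handed in when it is done.

```bash
mkdir -p pics
cat > h.py <<'E'
import numpy as np, cv2
from station import ctrl
def pts(cam, depth, mask, c):
    v,u=np.nonzero(mask&(depth>0)); z=depth[v,u]
    P=np.stack([(u-c['cx'])/c['fx']*z,(v-c['cy'])/c['fy']*z,z],1)
    return (P-c['t'])@c['R']
E
python3 - <<'E'
from h import *
ims=[]
for cam in ['scene','side']:
    c=ctrl.calibration(cam); im,d=ctrl.grab_frame(cam); np.savez(f'pics/{cam}0.npz',im=im,d=d,**c)
    ims.append(im)
    print(cam,'campos',(-c['R'].T@c['t']).round(3))
    for n in ['job_rack','flag_left','flag_middle','flag_right','wood_block_centre','metal_block_centre','wax_block_centre','sanding_block','tape_roll','leather_case']:
        for r in ctrl.trace(cam,n)[:4]:
            P=pts(cam,d,r['region'],c)
            print(n,round(r['confidence'],2),np.round(r['box']).astype(int),np.median(P,0).round(3) if len(P) else '', np.percentile(P,[3,97],axis=0).round(3).tolist() if len(P) else '')
    cv2.imwrite(f'pics/{cam}0.png',cv2.resize(im[:,:,::-1],(800,600)))
print(ctrl.get_obs()['time_s'],ctrl.grasp_offset)
E
```

```text
scene campos [0.123 0.967 0.472]
job_rack 0.63 [195 232 138 101] [0.556 0.419 0.015] [[0.502, 0.271, 0.006], [0.668, 0.501, 0.091]]
flag_left 0.67 [221 229  50  29] [0.521 0.435 0.088] [[0.487, 0.403, 0.084], [0.557, 0.46, 0.092]]
flag_left 0.19 [247 196  38  17] [0.555 0.295 0.088] [[0.521, 0.263, 0.052], [0.593, 0.32, 0.091]]
flag_middle 0.87 [236 211  40  24] [0.537 0.365 0.088] [[0.505, 0.335, 0.085], [0.571, 0.39, 0.091]]
flag_right 0.59 [248 195  37  19] [0.554 0.295 0.088] [[0.521, 0.265, 0.085], [0.589, 0.32, 0.091]]
wood_block_centre 0.73 [148 239  34  46] [0.643 0.476 0.051] [[0.637, 0.442, 0.012], [0.666, 0.488, 0.077]]
metal_block_centre 0.51 [172 235  14  21] [0.664 0.396 0.023] [[0.658, 0.377, 0.014], [0.681, 0.412, 0.027]]
wax_block_centre 0.93 [187 214  26  21] [0.681 0.334 0.031] [[0.668, 0.298, 0.015], [0.701, 0.353, 0.034]]
wax_block_centre 0.89 [315 226  31  24] [0.436 0.224 0.019] [[0.416, 0.186, 0.002], [0.461, 0.245, 0.024]]
sanding_block 0.94 [252 243  26  39] [0.509 0.344 0.017] [[0.492, 0.292, 0.006], [0.534, 0.38, 0.019]]
sanding_block 0.5 [263 225  23  16]
[... 443 characters left out ...]
96 0.085] [[0.526, 0.267, 0.083], [0.594, 0.32, 0.088]]
wood_block_centre 0.67 [200 262  17  37] [0.652 0.485 0.061] [[0.639, 0.446, 0.013], [0.668, 0.49, 0.075]]
metal_block_centre 0.56 [203 238   8   3] [0.676 0.384 0.021] [[0.666, 0.38, 0.017], [0.683, 0.388, 0.023]]
wax_block_centre 0.87 [313 206  20  23] [0.441 0.227 0.019] [[0.42, 0.194, -0.0], [0.461, 0.247, 0.021]]
wax_block_centre 0.52 [202 222  18  20] [0.687 0.339 0.029] [[0.671, 0.302, 0.01], [0.706, 0.356, 0.031]]
sanding_block 0.62 [278 241  16  28] [0.525 0.318 0.014] [[0.505, 0.311, 0.003], [0.536, 0.382, 0.017]]
leather_case 0.62 [239 239 103 112] [0.584 0.41  0.009] [[0.507, 0.275, 0.005], [0.676, 0.501, 0.088]]
1.1 -0.0187
```

View pics/scene0.png

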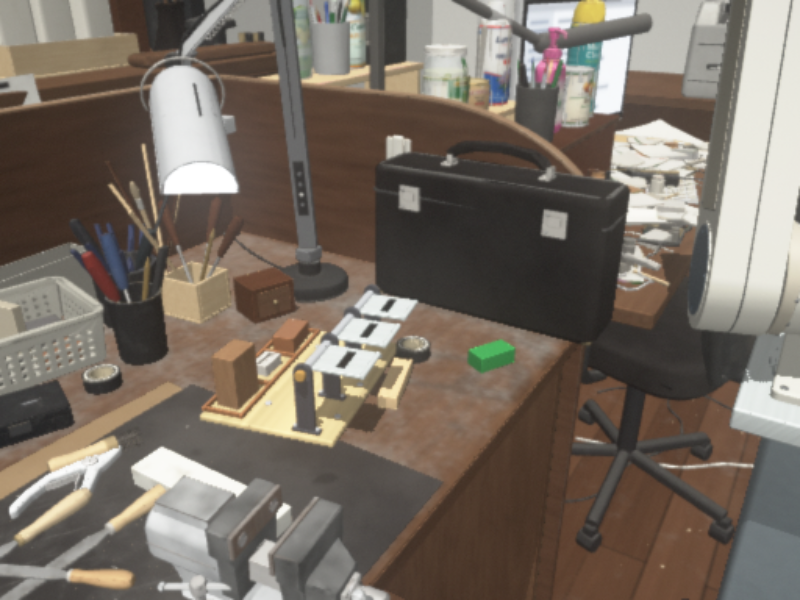

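View pics/side0.png

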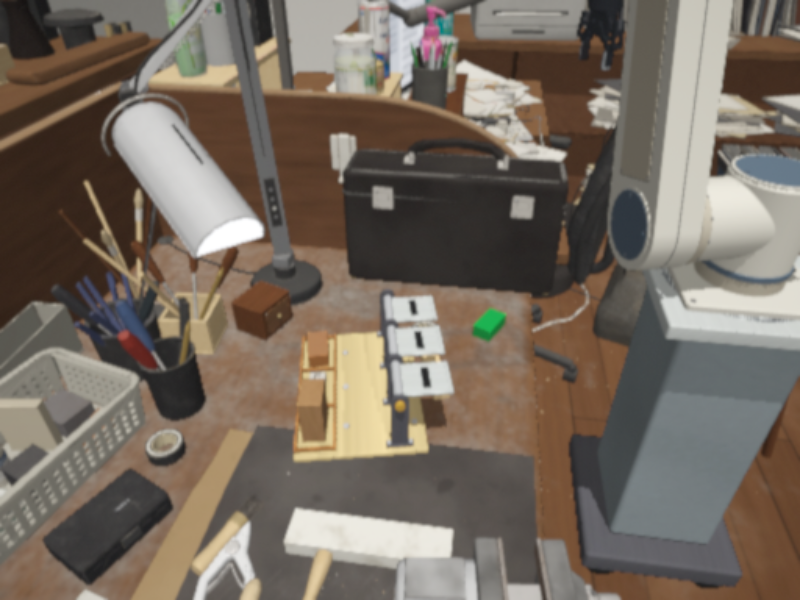

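The left pocket holds the wood (scene ~[148,239]), the middle one the grey metal (~[172,235]) and the right one the orange-brown wax (~[187,214]). The look-alike at [315,226] is the green block lying outside the rack. So the left and middle flags have to go over. I'll confirm this with a crop, then compute the rack pose, the clearances and the IK.

```bash
cat >> h.py <<'E'
from scipy.spatial.transform import Rotation
F={'l':np.array([.523,.4355]),'m':np.array([.5395,.3655]),'r':np.array([.5565,.2955])}  # plate centres, mean of 2 views
yv=(F['l']-F['r']); yv/=np.linalg.norm(yv); xv=np.array([yv[1],-yv[0]]); YAW=np.arctan2(xv[1],xv[0])
O=F['m']+xv*.034
def W(x,y,z): return np.r_[O+xv*x+yv*y,z]       # rack -> world (z above desk)
def ori(tilt,yaw,s=1):  # tilt below horizontal
    z=np.array([np.cos(tilt)*np.cos(yaw),np.cos(tilt)*np.sin(yaw),-np.sin(tilt)])
    y=s*np.array([-np.sin(yaw),np.cos(yaw),0]); return Rotation.from_matrix(np.c_[np.cross(y,z),y,z]).as_euler('xyz')
E
python3 - <<'E'
from h import *
print('yaw',YAW,'O',O)
D=np.load('pics/scene0.npz'); im=D['im']
cv2.imwrite('pics/crop.png',cv2.resize(im[180:290,120:340,::-1],(800,400),interpolation=cv2.INTER_CUBIC))
for cam in ['scene','side']:
    D=np.load(f'pics/{cam}0.npz'); P=pts(cam,D['d'],np.ones((384,512),bool),D)
    for lo,hi in [(.1,.2),(.2,.3),(.3,.45),(.45,.7)]:
        m=(P[:,2]>lo)&(P[:,2]<hi)&(P[:,0]>.2)&(P[:,0]<.9)&(P[:,1]>-.1)&(P[:,1]<.75)
        Q=(P[m]/.05).round().astype(int)[:,:2]; u,n=np.unique(Q,axis=0,return_counts=True)
        print(cam,lo,[(round(a*.05,2),round(b*.05,2)) for (a,b),k in zip(u,n) if k>8])
q0=ctrl.get_obs()['qpos']
for t in (30,40,50):
  for yw in (YAW,.4,.55,.7):
    for s in (1,-1):
      r=[]
      for y in (.072,0):
        for x,z in ((-.11,.045),(-.05,.045),(-.05,.13),(.02,.14)):
          q=ctrl.inverse_kinematics(W(x,y,z),ori(np.radians(t),yw,s)); r.append(q)
      print(t,round(yw,2),s,''.join('.' if q is None else 'O' for q in r), None if r[1] is None else np.round(r[1],2), None if r[-1] is None else np.round(r[-1],2))
E
```

```text
yaw 0.2348694877136333 O [0.57256652 0.37341235]
scene 0.1 [(np.float64(0.2), np.float64(0.1)), (np.float64(0.2), np.float64(0.15)), (np.float64(0.25), np.float64(0.0)), (np.float64(0.25), np.float64(0.05)), (np.float64(0.25), np.float64(0.1)), (np.float64(0.35), np.float64(0.0)), (np.float64(0.35), np.float64(0.05)), (np.float64(0.35), np.float64(0.1)), (np.float64(0.35), np.float64(0.65)), (np.float64(0.35), np.float64(0.7)), (np.float64(0.4), np.float64(0.1)), (np.float64(0.4), np.float64(0.65)), (np.float64(0.4), np.float64(0.7)), (np.float64(0.45), np.float64(0.1)), (np.float64(0.45), np.float64(0.65)), (np.float64(0.45), np.float64(0.7)), (np.float64(0.5), np.float64(0.1)), (np.float64(0.5), np.float64(0.65)), (np.float64(0.5), np.float64(0.7)), (np.float64(0.55), np.float64(0.1)), (np.float64(0.6), np.float64(0.1)), (np.float64(0.65), np.float64(0.1)), (np.float64(0.7), np.float64(0.1)), (np.float64(0.75), np.float64(0.0)), (np.float64(0.8), np.float64(0.0)), (np.float64(0.8), np.float64(0.15)), (np.float64(0.8), np.float64(0.25)), (np.float64(0.8), np.float64(0.3)), (np.float
[... 7900 characters left out ...]
0.53  0.25 -0.5   0.15 -0.19  0.23]
50 0.23 -1 OOOOOOOO [ 0.71  0.35 -0.67 -0.09 -0.3  -2.77] [ 0.53  0.25 -0.5   0.15 -0.19 -2.92]
50 0.4 1 OOOOOOOO [ 0.65  0.33 -0.71 -0.16 -0.16  0.19] [ 0.47  0.23 -0.53  0.11 -0.04  0.05]
50 0.4 -1 OOOOOOOO [ 0.65  0.33 -0.71 -0.16 -0.16 -2.95] [ 0.47  0.23 -0.53  0.11 -0.04 -3.09]
50 0.55 1 OOOOOOOO [ 0.59  0.32 -0.74 -0.19 -0.03  0.03] [ 0.41  0.23 -0.53  0.12  0.09 -0.11]
50 0.55 -1 OOOOOOOO [ 0.59  0.32 -0.74 -0.19 -0.03 -3.11] [ 0.41  0.23 -0.53  0.12  0.09  3.04]
50 0.7 1 OOOOOOOO [ 0.53  0.32 -0.74 -0.18  0.11 -0.13] [ 0.36  0.23 -0.52  0.15  0.22 -0.27]
50 0.7 -1 OOOOOOOO [ 0.53  0.32 -0.74 -0.18  0.11  3.01] [ 0.36  0.23 -0.52  0.15  0.22  2.87]
```

View pics/crop.png

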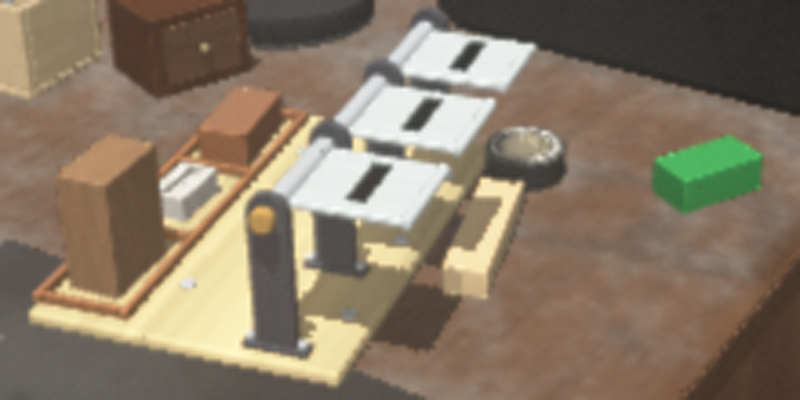

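The crop confirms it: tall wood on the left, grey grooved metal in the middle, orange-brown wax on the right, and the green one lies outside the rack. Next I'll swing over the case and flip the left flag.

```bash
cat >> h.py <<'E'
T=ori(np.radians(45),YAW)
def go(x,y,z,v=.1,sf=None):
    r=ctrl.movel(W(x,y,z),velocity=v,stop_force=sf); o=ctrl.get_obs()
    print((x,y,z),'stop' if r else '',round(o['time_s'],1),np.round(o['ft_force'],1)); return r
def flip(y):
    go(-.10,y,.035,.2)
    for p in [(-.055,.035),(-.055,.10),(-.03,.12),(0,.125),(.03,.12)]:
        if go(p[0],y,p[1],.1,8): print('STOPPED'); return
    go(-.05,y,.17,.2); go(-.12,y,.17,.2)
E
python3 - <<'E'
from h import *
ctrl.move_gripper(0.0)
p=ctrl.get_obs()['position']
ctrl.movel([p[0],p[1],.43],velocity=.3)
q=np.array(ctrl.get_obs()['qpos']); q[0]=.75; ctrl.set_joints(q)
o=ctrl.get_obs(); print(o['time_s'],o['position'],o['qpos'])
ctrl.reach(W(-.13,.072,.17),T)
o=ctrl.get_obs(); print(o['time_s'],o['position'],W(-.13,.072,.17),np.round(o['qpos'],2),np.round(o['ft_force'],1))
im,d=ctrl.grab_frame('scene'); cv2.imwrite('pics/pre.png',im[:,:,::-1])
E
```

```text
5.9333 [0.34138834 0.43140652 0.42886255] [ 7.48881182e-01  2.94395007e-01  5.74377148e-01  1.85198255e+00
 -1.34893690e-04  1.41825993e+00]
7.4667 [0.43002867 0.41365783 0.17074399] [0.42938015 0.41318248 0.17      ] [ 0.82  0.08 -0.68  0.11 -0.4   0.44] [-0.4  0.   0.2]
```

View pics/pre.png

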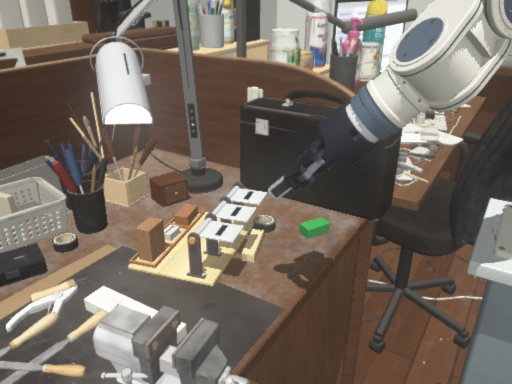

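The closed fingers hang tilted in front of the left flag, tip at about [272,193], with everything undisturbed. Flip left now.

Run:
```python
from h import *
flip(.072)
im,d=ctrl.grab_frame('scene'); cv2.imwrite('pics/left.png',im[:,:,::-1])
```

```text
(-0.1, 0.072, 0.035)  8.4 [-0.2 -0.2 -0.8]
(-0.055, 0.072, 0.035)  9.0 [-0.6 -1.   0.3]
(-0.055, 0.072, 0.1)  9.8 [-0.5 -0.5 -0.4]
(-0.03, 0.072, 0.12)  10.2 [ 0.2 -0.3 -0.8]
(0, 0.072, 0.125)  10.7 [-0.4 -0.1 -0.4]
(0.03, 0.072, 0.12)  11.1 [ 0.5 -0.3 -0.5]
(-0.05, 0.072, 0.17)  11.8 [ 0.6 -0.4  0.2]
(-0.12, 0.072, 0.17)  12.2 [ 0.1  0.9 -0.6]
```

View pics/left.png

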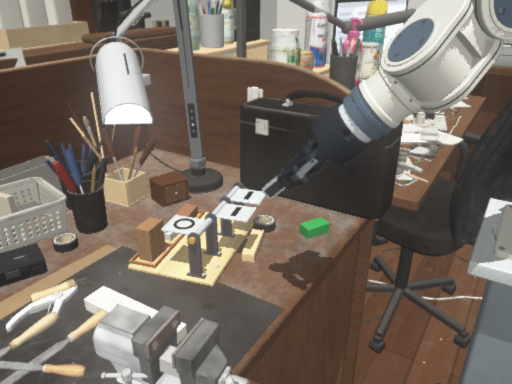

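The left flag now lies on the far side with its ring showing ([185,225]); everything else is unchanged. Same again for the middle flag, then withdraw.

Run:
```python
from h import *
go(-.12,0,.17,.2)
flip(0)
go(-.12,.05,.30,.2)
ctrl.dwell(.5)
D=np.load('pics/scene0.npz')
im,d=ctrl.grab_frame('scene'); cv2.imwrite('pics/mid.png',cv2.resize(im[170:300,110:310,::-1],(800,520),interpolation=cv2.INTER_CUBIC))
c=ctrl.calibration('scene')
for n in ['flag_left','flag_middle','flag_right','wood_block_centre','metal_block_centre','wax_block_centre','sanding_block']:
    for r in ctrl.trace('scene',n)[:2]: print(n,round(r['confidence'],2),np.round(r['box']).astype(int),np.median(pts('scene',d,r['region'],c),0).round(3))
```

```text
(-0.12, 0, 0.17)  12.8 [ 0.2 -0.6  0.9]
(-0.1, 0, 0.035)  13.6 [-0.8  0.7 -0.6]
(-0.055, 0, 0.035)  14.2 [-0.1 -0.8 -0.5]
(-0.055, 0, 0.1)  15.0 [-0.9 -0.7  0.6]
(-0.03, 0, 0.12)  15.5 [-0.6 -0.2  0.1]
(0, 0, 0.125)  16.0 [-0.1  0.6 -0.1]
(0.03, 0, 0.12)  16.4 [-0.5 -0.3 -0.3]
(-0.05, 0, 0.17)  17.0 [1.3 0.4 0.1]
(-0.12, 0, 0.17)  17.5 [ 0.2 -0.   0.7]
(-0.12, 0.05, 0.3)  18.4 [-0.1 -0.  -0.3]
flag_left 0.63 [186 225  52  23] [0.581 0.448 0.088]
flag_middle 0.66 [203 206  45  19] [0.597 0.378 0.088]
flag_right 0.88 [247 194  38  18] [0.557 0.293 0.088]
flag_right 0.48 [196 234 138 104] [0.572 0.41  0.016]
wood_block_centre 0.94 [149 239  32  47] [0.644 0.476 0.051]
wood_block_centre 0.39 [197 232 137 102] [0.573 0.41  0.016]
wax_block_centre 0.84 [315 225  31  20] [0.436 0.225 0.018]
wax_block_centre 0.56 [172 238  15  13] [0.661 0.409 0.02 ]
sanding_block 0.97 [252 245  27  36] [0.509 0.346 0.017]
```

View pics/mid.png

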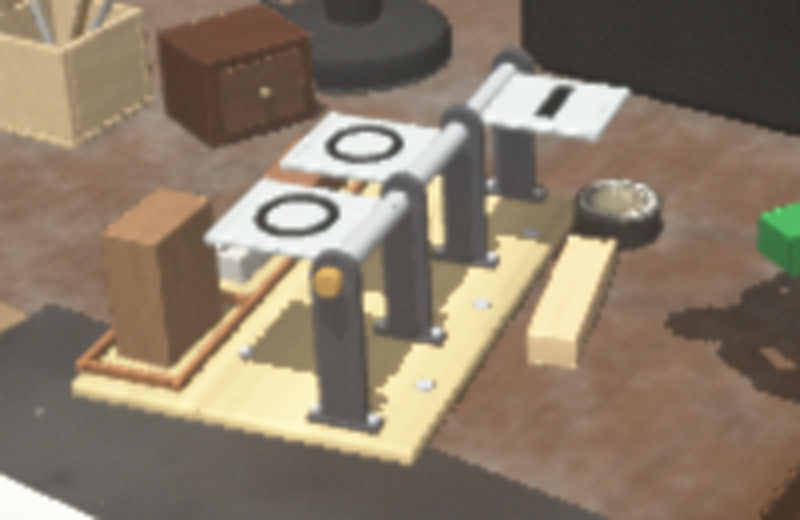

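The left and middle flags both lie on the far side showing their rings (crop [297,215] and [365,145]). The right flag still shows its bar ([555,100]), and the pieces and loose things have not moved. The arm is clear, so I'm handing in.

```bash
python3 -c "
from h import *
print(ctrl.job_done())"
```

```text
the job is handed in; nothing more can be done
None
```

The left (wood) and middle (metal) flags are flipped to the far side with their rings showing, and the right (wax) flag was left as it lay. The workpieces and loose things look unmoved in the last picture, and the job was handed in at about 19 s; no verdict was returned.

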